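Hold the hidden bolt head while the nut is run

TASK

The nut spindle is slowly turning the bolt round with its nut. Lift the slotted shim plate up and off the peg inside the fixture, where it hangs in the way, and hang it on the bare peg of the parking stand without dropping it. Then reach down into the gap between the fixture's two plates, grasp the bolt head between the fingers and hold it so that it no longer turns; finish while still gripping it, and do not push away the spray bottle, the cartridge, the loose bolt or the loose nut.

Things in the scene. Friction and masses are not known exactly. Their poses are not given: they have to be found in the camera images.
- fixture: Fixed steel fixture, left or right on the bench. Origin on the bench under the bolt head; z up, x along the bolt from the motor to the back plate. Two upright plates (12 mm thick, y -75 to +150 mm, tops at 140 mm) leave a gap 56 mm wide (x -28 to +28), open on top. In it are the bolt head, and the shim's peg at y = +95. Spindle, motor and base reach to x = -240; nothing is higher than the plates.
- fixture_peg (a point): Middle of the top of the flat peg (20 mm wide, 12 mm high, along the fixture's x, with a lip 3 mm high at its free end) in the fixture's gap, 136 mm above the bench; the shim's slot rests here at the start. Axes as the fixture.
- bolt_head: Steel hexagon head, 30 mm across flats, 14 mm thick. Origin at its centre: 106 mm above the bench, mid-gap, 34 mm below the plates' tops. A 25 mm shank runs from it through the front plate; behind it are 21 mm of air. x is the bolt axis; at bolt = 0 and every pi/3, two flats stand upright, facing +y and -y of the fixture. Fingers from above, closing along the fixture's y, can take it.
- bolt (a joint): Angle of the bolt about the fixture's x axis (rad, right-handed). Starts at 0 to 1.05; the nut drives it at about +0.15 rad/s with a weak torque (0.06 N m), endlessly, until the head is held. A firm grip (50 N) stops it in any attitude; squeezing may also turn it slowly (drag 0.4 N m s/rad) until flats meet the fingers.
- shim_grip (a point): Grasp point of the loose aluminium shim, an upside-down U plate 8 mm thick (x), 110 wide (y), 135 tall (z), 0.2 to 0.4 kg: a web 50 mm tall over a slot 34 mm wide, open downwards, between legs 85 mm long. The point is mid-thickness, mid-width, 18 mm below its top edge, 32 above the slot's top; at the start 168 mm above the bench. It hangs across the fixture's peg; its top 46 mm above the plates.
- shim_slot (a point): Middle of the top edge of the shim's slot, the point that rests on a peg; 85 mm above the ends of its legs, 50 mm below its top edge. Axes as shim_grip.
- shim: The same shim plate; origin at the middle of its underside, between the ends of the legs. Axes as shim_grip.
- stand: Fixed parking stand on the other side of the bench from the fixture: base 110 x 130 x 10 mm and a post 136 mm tall carrying one bare peg. Origin on the bench under the middle of the peg; z up; the peg runs along x, the post is at x = +22 to +38 mm, the peg's free end at x = -26 mm with a lip 3 mm high from -22. Nothing is higher than 139 mm.
- stand_peg (a point): Middle of the top of the stand's bare flat peg (20 mm wide, 12 mm high, 44 mm clear length), 136 mm above the bench; the top of the shim's slot should come to rest here, with the shim's thickness along the peg. Axes as the stand.
- spray_bottle: Bystander: white spray bottle, 68 mm diameter, 187 mm tall. Origin under its centre.
- cartridge: Bystander: grey cartridge standing on end, 50 mm diameter, 150 mm tall. Origin under its centre.
- loose_bolt: Bystander: loose steel bolt standing on its 30 mm head, 80 mm tall. Origin under its centre.
- loose_nut: Bystander: loose round nut, 30 mm diameter, 14 mm high, on the fixture's base behind the back plate. Origin under its centre.

How it is judged:
On the way, in this order (a step that is already met when the one before it is completed fails the run):
1. the shim plate is lifted clear of the fixture (height (world z) of shim_slot above 0.19 m and contact force between fixture and shim below 0.1 N), for 0.1 s.
2. the shim plate hangs on the stand's peg, let go and still (x of shim_slot in the frame of stand_peg between -0.022 and 0.022 m and y of shim_slot in the frame of stand_peg between -0.012 and 0.012 m and z of shim_slot in the frame of stand_peg between -0.005 and 0.006 m and angle between shim_slot's own z axis and vertical below 0.2 rad and contact force between stand and shim above 0.5 N and linear speed of shim below 0.03 m/s and contact force between each of the arm, the fingers and shim below 0.1 N), for 0.3 s.
At the end, for the whole second after the job is handed in: The bolt head is gripped (grasp point within 25 mm of its centre, over 4 N) and turns slower than 0.03 rad/s; the shim hangs by its slot on the stand's peg (within 22 mm along it, 12 mm across, 6 mm in height, tilt under 0.2 rad), still and not touched (all of step 2 and contact force between the fingers and bolt_head above 4 N and distance between the grasp point and bolt_head below 0.025 m and velocity of joint bolt between -0.03 and 0.03 rad/s); the arm keeps its last pose, push and grip.
It fails at once if the shim plate is dropped on the bench (height (world z) of shim_slot below 0.1 m).
It fails at once if a bystander is knocked away (moved more than 30 mm) (distance of any of spray_bottle, cartridge, loose_bolt, loose_nut from where it was at the start of the episode above 0.03 m).
It also fails if it takes over 64 s, if anything falls off the work surface, if the arm or the gripper's body presses on something with over 40 N, if the wrist force passes 120 N, or if a joint passes its speed limit or range.

ROBOT

A 6-joint arm with a two-finger parallel gripper is mounted at the origin on the work surface. World frame = base frame: x ahead of the robot, y to its left, z up, the work surface at z = 0. Lengths are in m, angles in rad, forces in N, time in s.
With the tool pointing down it reaches from about 0.425 to 0.95 m from the base axis. Payload 3.5 kg.
Tool frame: the origin (TCP) lies between the finger pads; the fingertips stand 22 mm ahead of it and the grasp point (between the pads) lies 3 mm ahead of it; z points along the fingers, y is the direction in which the jaws open and shut (so a half turn about z gives the same grasp; the last joint's range is limited). The gripper opens to 85 mm and grips with 20 to 120 N. Pads are 22 mm wide; open, the fingers measure 114 mm over their backs; the gripper's body (76 mm by 85 mm) begins 54 mm behind the grasp point. The pads swing forward as they close: fully open they stand 13 mm farther back than shut.
Start: joints at [-1.493, 0.286, 1.577, -0, 1.279, -0.15], TCP at [0.152, -0.658, 0.253] pointing down, gripper open.
Joint ranges: [-2.77, 2.77], [-0.9, 2.22], [0.21, 2.48], [-1.53, 4.67], [0.24, 2.81], [-2.84, 2.84]. Speed limits (rad/s): [2.79, 2.79, 3.14, 3.14, 3.14, 3.14].

INTERFACE

Orientations are given as a unit quaternion [w, x, y, z].
In Python, from cell import bot gives the robot as it stands.
- The arm moves only by the tool apply_moves, never from a script. Its argument "rows" is text: rows parted by semicolons, each of 7 numbers parted by spaces: the turn, a rotation vector about the tool's x, y, z in rad, then the shift along the tool's x, y, z in cm, then the closure, from -1 (fully open) to 1 (shut). A call has 1 to 10 rows; each row is the pose to reach, as a shift and turn from the pose commanded when the call began, along the tool's axes at that moment; what a row does not reach only later rows make up. A row lasts 1/12 s, in which the tool goes at most 41.7 mm and 7.16 degrees, less where a joint would pass 70% of its speed; a pose out of reach is approached as far as the arm can. A call with a gripper value outside its range is refused whole. The fingers move at their own pace and stop on an object; the grip force is fixed at half the most. Time passes only in rows, so rows that repeat a pose let the fingers close. It gives the time, the measured TCP pose, the force and the opening at its end, in the units of the state.
- bot.get_obs(): the state, without advancing time (a new reading comes with each control period).
- bot.read_camera(name): name is "scene" or "side" or "wrist"; returns a dict with "image" (420x560x3 uint8, red, green, blue), "K" (3x3 intrinsics, pixels), "T" (4x4, takes a point from camera to world coordinates). Camera axes: x right, y up, looking along -z (the intrinsics and any distortion apply to the point x, -y, -z); pixel columns grow to the right and rows downward; lengths in m; the calibration is good to about 2 mm. A picture is of the moment at which its call begins. There is no depth.
- bot.finish_job(): hands the job in, once; it reports no verdict.
Trained networks look in the newest picture that a camera, given by its name, has taken for a name from the list of things; names that differ only in an ending like _2 or _b are one class to them, and where a whole thing is asked for, a point or a joint stands for the part that bears it (a point fixed in the world has none). Each returns a list of dicts, best first, with "confidence" (0 to 1); they miss things now and then, are a little off and sometimes report something else, mostly with a low value. They report only what shows in the picture. A call takes as long as a camera call.
- bot.spot_in(camera, target): "box" ([left, top, right, bottom] in pixels, round what is visible of it).
The state is a dict: "time_s": time; "joint_pos": joint angles; "joint_vel": joint speeds; "joint_torque": joint torques, N m; "ee_pos": TCP position; "orientation": TCP orientation; "wrist_force": force on the tool from outside, world axes, zero at the start; "torque": the same for the moment, N m; "width": opening from 0.0 (shut) to 1.0 (fully open).
Only numpy, scipy, OpenCV 4.12 (cv2) and the standard library are available. Lean on these libraries where they do the work, as an engineer would, in place of code of your own. Each camera call takes 0.05 s, during which the arm holds its last target.

## Working session

There is one attempt and no reset: what is moved stays moved. The work goes in short steps, Python scripts to look and compute and a tool call to move; the robot and the scene stay as the last step left them, time stands still between calls to the robot, and variables do not carry over. Pictures are saved under pics/ and viewed, and the job is handed in when it is done.

Besides the shell and the picture viewer there is one more tool, called in YAML: its name, and indented under it one key for each argument. apply_moves: Moves the arm, as the interface text tells. Its arguments: {"type":"object","properties":{"rows":{"type":"string"}},"required":["rows"]}

```bash
ls; mkdir -p pics; cat > h.py <<'E'
import numpy as np, cv2
from cell import bot
def snap(names, tag):
    out={}
    for n in names:
        c=bot.read_camera(n); out[n]=c
        cv2.imwrite(f"pics/{tag}_{n}.png", cv2.cvtColor(c["image"],cv2.COLOR_RGB2BGR))
    return out
def ray(c,u,v):
    K,T=np.array(c["K"]),np.array(c["T"])
    d=np.linalg.inv(K)@[u,v,1.]; d=np.array([d[0],-d[1],-d[2]])
    d=T[:3,:3]@d; return T[:3,3], d/np.linalg.norm(d)
def proj(c,p):
    K,T=np.array(c["K"]),np.array(c["T"])
    q=T[:3,:3].T@(np.array(p)-T[:3,3]); q=K@[q[0],-q[1],-q[2]]
    return q[:2]/q[2]
def onz(c,u,v,z):
    o,d=ray(c,u,v); return o+d*(z-o[2])/d[2]
E
python3 - <<'E'
from h import *
cs=snap(["scene","side","wrist"],"a")
for n,c in cs.items():
    print(n,[k for k in c], np.round(c["K"],1).tolist(), np.round(c["T"],3).tolist())
    for t in ["fixture","bolt_head","shim","stand","spray_bottle","cartridge","loose_bolt","loose_nut"]:
        print(t,[(np.round(r["box"]).tolist(),round(r["confidence"],2)) for r in bot.spot_in(n,t)][:2])
print(bot.get_obs())
E
```

```text
pics
scene ['image', 'K', 'T'] [[394.1, 0.0, 277.1], [0.0, 394.1, 205.7], [0.0, 0.0, 1.0]] [[-0.516, -0.496, 0.698, 1.152], [0.856, -0.306, 0.416, 0.228], [0.007, 0.813, 0.583, 0.619], [0.0, 0.0, 0.0, 1.0]]
fixture [([178.0, 159.0, 307.0, 284.0], 0.87)]
bolt_head []
shim [([232.0, 176.0, 272.0, 246.0], 0.63)]
stand [([344.0, 222.0, 415.0, 314.0], 0.86)]
spray_bottle [([269.0, 232.0, 310.0, 343.0], 0.94), ([184.0, 158.0, 309.0, 284.0], 0.21)]
cartridge [([129.0, 162.0, 156.0, 221.0], 0.7)]
loose_bolt [([233.0, 173.0, 267.0, 247.0], 0.74), ([220.0, 190.0, 230.0, 200.0], 0.73)]
loose_nut [([222.0, 248.0, 234.0, 262.0], 0.65)]
side ['image', 'K', 'T'] [[432.3, 0.0, 269.6], [0.0, 432.3, 203.0], [0.0, 0.0, 1.0]] [[1.0, 0.025, -0.008, 0.566], [-0.022, 0.655, -0.756, -0.777], [-0.013, 0.756, 0.655, 0.713], [0.0, 0.0, 0.0, 1.0]]
fixture [([151.0, 201.0, 324.0, 348.0], 0.72), ([266.0, 258.0, 280.0, 277.0], 0.54)]
bolt_head [([304.0, 264.0, 320.0, 279.0], 0.56), ([266.0, 261.0, 278.0, 280.0], 0.49)]
shim [([276.0, 184.0, 293.0, 270.0], 0.84)]
stand [([233.0, 137.0, 287.0, 202.0], 0.91)]
spray_b
[... 556 characters left out ...]
oose_nut []
{'time_s': 1.35, 'joint_pos': array([-1.49298269e+00,  2.86272382e-01,  1.57671468e+00, -2.45915322e-06,
        1.27858106e+00, -1.50012175e-01]), 'joint_vel': array([-0.00106539, -0.00029151,  0.00098374, -0.00148127,  0.00065009,
       -0.00092567]), 'joint_torque': array([ 1.52694661e-04, -4.05959988e+01, -2.92932755e+01, -1.70399617e-04,
        6.10427487e-04, -4.50681114e-06]), 'ee_pos': array([ 0.15247458, -0.65753702,  0.25333534]), 'orientation': array([ 1.22194418e-05,  9.93518897e-01,  1.13667061e-01, -1.61952906e-06]), 'wrist_force': array([-0.06478211,  0.0287337 ,  0.8883366 ]), 'torque': array([ 0.00073139, -0.05248924,  0.01239592]), 'width': 0.9973075698324192}
```

View pics/a_scene.png

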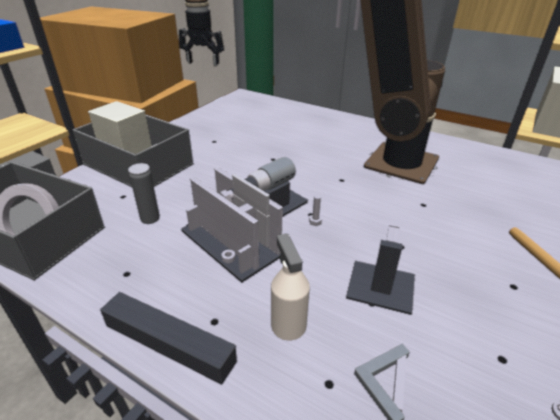

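View pics/a_side.png

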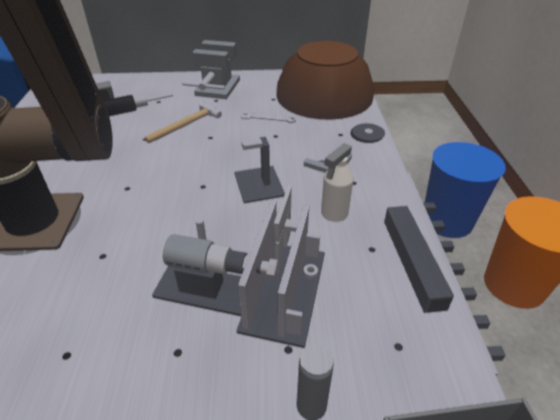

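```bash
python3 - <<'E'
import cv2
a=cv2.imread('pics/a_scene.png')[150:325,165:425]; cv2.imwrite('pics/a_scene_z.png',cv2.resize(a,(780,525),interpolation=cv2.INTER_CUBIC))
a=cv2.imread('pics/a_side.png')[130:350,140:370]; cv2.imwrite('pics/a_side_z.png',cv2.resize(a,None,fx=2.7,fy=2.7,interpolation=cv2.INTER_CUBIC))
E
```

```text
(no output)
```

View pics/a_scene_z.png

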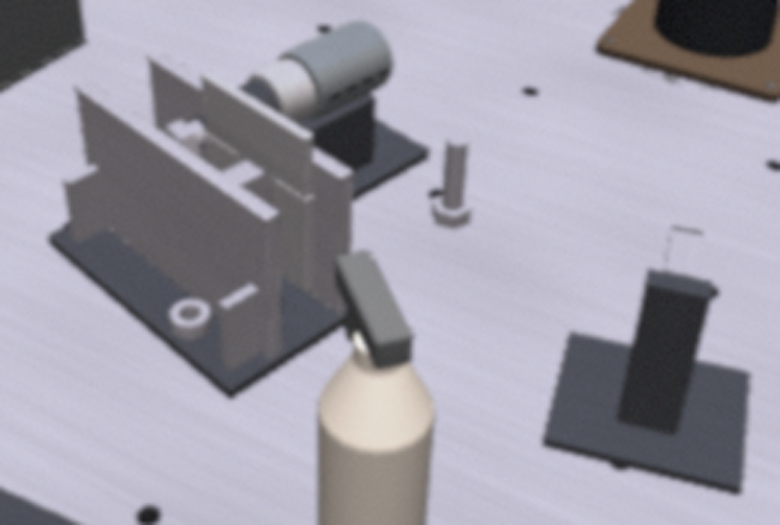

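View pics/a_side_z.png

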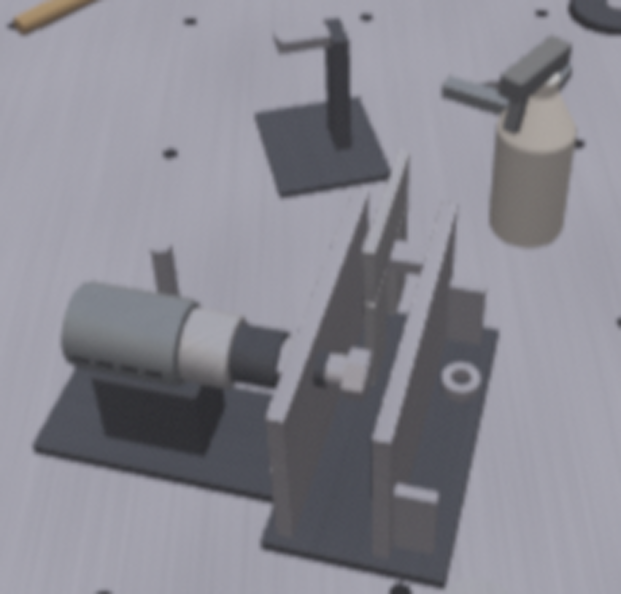

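```bash
cat > fit.py <<'E'
from h import *
from scipy.optimize import least_squares
cs={n:bot.read_camera(n) for n in ["scene","side"]}
z2=lambda n,u,v: (u/3+165-1/3,v/3+150-1/3) if n=="scene" else (u/2.7+140-.31,v/2.7+130-.31)
F=[("side",268,418,-40,-75,140),("side",292,418,-28,-75,140),("side",373,437,28,-75,140),("side",398,437,40,-75,140),
("side",458,203,40,150,140),
("scene",265,218,40,150,140),("scene",279,212,28,150,140),("scene",78,90,40,-75,140),("scene",150,58,-28,-75,140),
("scene",350,178,-28,150,140)]
def res(p,L):
    x,y,a=p[:3]; r=[]
    for n,u,v,X,Y,Z in L:
        w=[x+(np.cos(a)*X-np.sin(a)*Y)/1e3,y+(np.sin(a)*X+np.cos(a)*Y)/1e3,Z/1e3]
        r+=list(proj(cs[n],w)-z2(n,u,v))
    return np.array(r)
s=least_squares(res,[.6,-.3,0],args=(F,),loss="soft_l1")
print("fix",s.x,np.round(s.fun.reshape(-1,2),1).tolist())
# stand base corners
B={"scene":[(570,335),(748,373),(740,490),(545,443)],"side":[(255,115),(360,98),(388,172),(282,195)]}
for n in B:
    for u,v in B[n]: print(n,np.round(onz(cs[n],*z2(n,u,v),.010),4))
print("post top side",[np.round(onz(cs["side"],*z2("side",u,v),.139),4) for u,v in[(326,22),(342,20),(349,38),(331,42)]])
print("post top scene",[np.round(onz(cs["scene"],*z2("scene",u,v),.139),4) for u,v in[(650,270),(710,277)]])
print("shim scene",[np.round(onz(cs["scene"],*z2("scene",u,v),.186),4) for u,v in[(203,78),(312,137)]])
print("shim side",[np.round(onz(cs["side"],*z2("side",u,v),.186),4) for u,v in[(366,250),(407,152)]])
E
python3 fit.py
python3 - <<'E'
import cv2
a=cv2.imread('pics/a_side.png')[130:210,225:300]; cv2.imwrite('pics/a_st_side.png',cv2.resize(a,None,fx=7,fy=7,interpolation=cv2.INTER_CUBIC))
a=cv2.imread('pics/a_scene.png')[215:320,340:420]; cv2.imwrite('pics/a_st_scene.png',cv2.resize(a,None,fx=5.5,fy=5.5,interpolation=cv2.INTER_CUBIC))
E
```

```text
fix [ 0.57567603 -0.25714895 -0.26079938] [[-0.0, -1.0], [-2.0, 0.3], [0.9, -0.5], [-1.2, 0.8], [-0.1, -0.8], [0.7, 1.0], [0.6, 0.4], [-1.6, -0.4], [-1.5, 0.0], [-2.8, 0.3]]
scene [0.5134 0.0492 0.01  ]
scene [0.4834 0.1727 0.01  ]
scene [0.5906 0.1969 0.01  ]
scene [0.6196 0.0743 0.01  ]
side [0.4816 0.1646 0.01  ]
side [0.5878 0.1893 0.01  ]
side [0.6109 0.07   0.01  ]
side [0.5115 0.0404 0.01  ]
post top side [array([0.5562, 0.1302, 0.139 ]), array([0.5709, 0.133 , 0.139 ]), array([0.5766, 0.103 , 0.139 ]), array([0.5605, 0.0972, 0.139 ])]
post top scene [array([0.5678, 0.1077, 0.139 ]), array([0.5548, 0.1417, 0.139 ])]
shim scene [array([ 0.5896, -0.2178,  0.186 ]), array([ 0.612 , -0.1134,  0.186 ])]
shim side [array([ 0.5816, -0.2217,  0.186 ]), array([ 0.6145, -0.1201,  0.186 ])]
```

View pics/a_st_side.png

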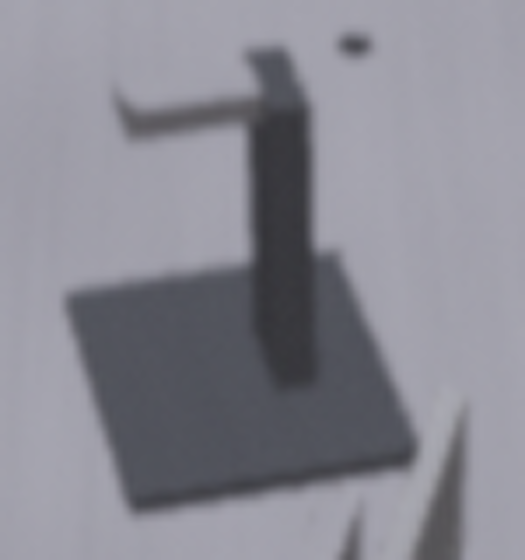

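View pics/a_st_scene.png

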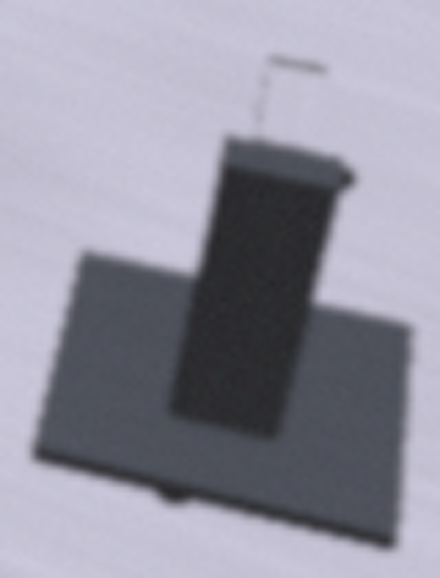

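```bash
cat >> h.py <<'E'
from scipy.spatial.transform import Rotation as Rn
def go(p,az,o=None):
    o=o or bot.get_obs(); q=o["orientation"]; R=Rn.from_quat([q[1],q[2],q[3],q[0]])
    # tool down: y az, z down
    y=np.array([np.cos(az),np.sin(az),0]); z=np.array([0,0,-1.]); x=np.cross(y,z)
    Rt=Rn.from_matrix(np.c_[x,y,z])
    rv=(R.inv()*Rt).as_rotvec(); s=R.inv().apply(np.array(p)-o["ee_pos"])*100
    print("t",round(o["time_s"],2),"pos",np.round(o["ee_pos"],4),"row",np.round(rv,3),np.round(s,2))
E
python3 - <<'E'
from h import *
go([.5994,-.1683,.30],-.261)
E
```

```text
t 1.45 pos [ 0.1525 -0.6575  0.2533] row [ 0.     0.    -1.082] [ 54.59 -37.57  -4.67]
```

apply_moves:
  rows: "0 0 -0.12 0 0 -4 -1;0 0 -1.08 54.6 -37.6 -4.7 -1;0 0 -1.08 54.6 -37.6 -4.7 -1;0 0 -1.08 54.6 -37.6 -4.7 -1;0 0 -1.08 54.6 -37.6 -4.7 -1;0 0 -1.08 54.6 -37.6 -4.7 -1;0 0 -1.08 54.6 -37.6 -4.7 -1;0 0 -1.08 54.6 -37.6 -4.7 -1;0 0 -1.08 54.6 -37.6 -4.7 -1;0 0 -1.08 54.6 -37.6 -4.7 -1"

```text
time_s: 2.28
ee_pos: [0.4063, -0.3789, 0.2976]
orientation: [0.0, 0.793, 0.609, 0.0]
wrist_force: [-0.1, -0.5, 0.1]
width: 0.998
```

```bash
python3 - <<'E'
from h import *
go([.5994,-.1683,.30],-.261)
E
```

```text
t 2.28 pos [ 0.4063 -0.3789  0.2976] row [0.001 0.    0.001] [25.32 13.24 -0.24]
```

apply_moves:
  rows: "0 0 0 25.3 13.2 -0.2 -1;0 0 0 25.3 13.2 -0.2 -1;0 0 0 25.3 13.2 -0.2 -1;0 0 0 25.3 13.2 -0.2 -1;0 0 0 25.3 13.2 -0.2 -1;0 0 0 25.3 13.2 -0.2 -1;0 0 0 25.3 13.2 -0.2 -1;0 0 0 25.3 13.2 -0.2 -1;0 0 0 25.3 13.2 -0.2 -1;0 0 0 25.3 13.2 -0.2 -1"

```text
time_s: 3.12
ee_pos: [0.5983, -0.1707, 0.2991]
orientation: [-0.0, 0.794, 0.608, -0.0]
wrist_force: [-0.7, -0.5, 0.5]
width: 1.005
```

```bash
python3 - <<'E'
from h import *
go([.5994,-.1683,.30],-.261)
c=snap(["wrist"],"b")["wrist"]
print(np.round(c["T"],3).tolist())
np.save("bT.npy",c["T"])
E
```

```text
t 3.12 pos [ 0.5983 -0.1707  0.2991] row [-0.001  0.    -0.001] [ 0.26  0.04 -0.09]
[[0.966, 0.247, 0.076, 0.619], [-0.259, 0.922, 0.287, -0.096], [0.001, -0.297, 0.955, 0.419], [0.0, 0.0, 0.0, 1.0]]
```

View pics/b_wrist.png

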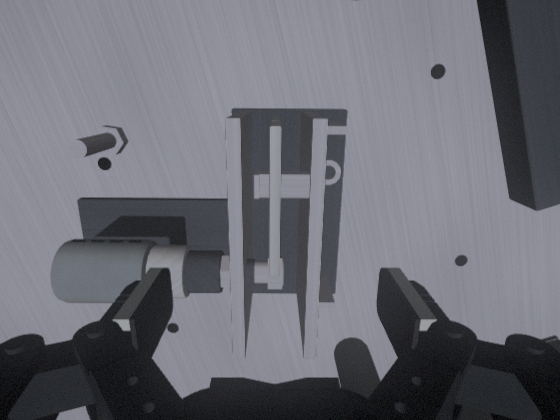

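```bash
python3 - <<'E'
import cv2
a=cv2.imread('pics/b_wrist.png')[100:370,210:350]; cv2.imwrite('pics/b_z.png',cv2.resize(a,None,fx=2.2*1.3,fy=2.2,interpolation=cv2.INTER_CUBIC))
a=cv2.imread('pics/b_wrist.png')[100:205,210:355]; cv2.imwrite('pics/b_z2.png',cv2.resize(a,None,fx=5,fy=5,interpolation=cv2.INTER_CUBIC))
a=cv2.imread('pics/b_wrist.png')[240:365,210:355]; cv2.imwrite('pics/b_z3.png',cv2.resize(a,None,fx=4.5,fy=4.5,interpolation=cv2.INTER_CUBIC))
E
```

```text
(no output)
```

View pics/b_z2.png

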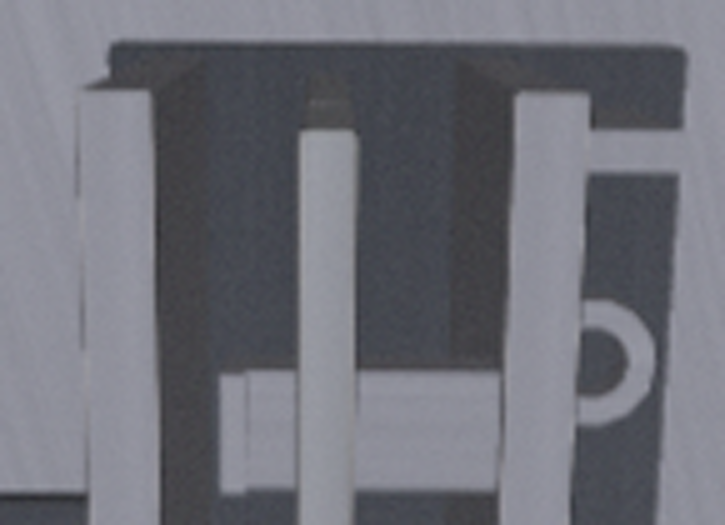

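View pics/b_z3.png

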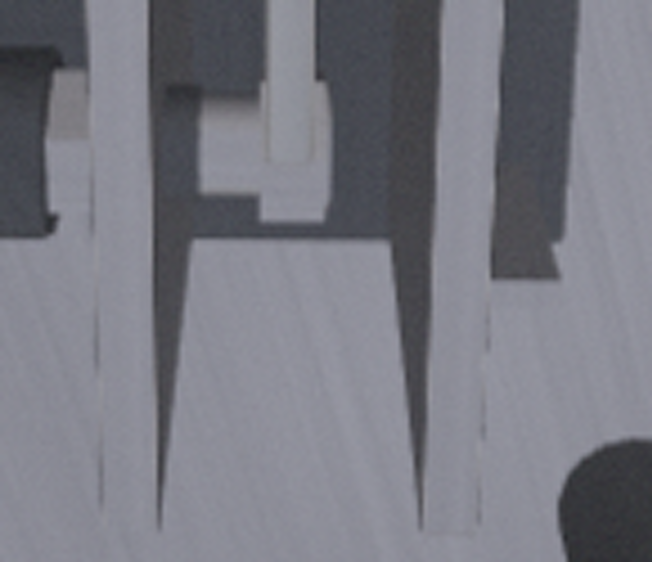

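```bash
cat > fit2.py <<'E'
from h import *
from scipy.optimize import least_squares
c=bot.read_camera("wrist"); 
A=lambda u,v:(u/5+210-.4,v/5+100-.4); B=lambda u,v:(u/4.5+210-.4,v/4.5+240-.4)
L=[(A(80,90),-40,150,140),(A(150,90),-28,150,140),(A(515,92),28,150,140),(A(588,92),40,150,140),
(B(103,530),-40,-75,140),(B(160,530),-28,-75,140),(B(422,532),28,-75,140),(B(478,534),40,-75,140)]
def res(p):
    x,y,a=p; r=[]
    for uv,X,Y,Z in L:
        w=[x+(np.cos(a)*X-np.sin(a)*Y)/1e3,y+(np.sin(a)*X+np.cos(a)*Y)/1e3,Z/1e3]
        r+=list(proj(c,w)-uv)
    return np.array(r)
s=least_squares(res,[.57,-.25,-.26]); print(s.x,np.round(s.fun.reshape(-1,2),1).tolist())
S=[onz(c,*uv,.186) for uv in (A(300,130),A(357,130),B(267,163),B(314,163))]
S=np.array(S)[:,:2]; print(S, "mid",S.mean(0)); d=S[:2].mean(0)-S[2:].mean(0); print("yaw",np.arctan2(-d[0],d[1]),np.linalg.norm(d))
x,y,a=s.x; r=np.array([[np.cos(a),np.sin(a)],[-np.sin(a),np.cos(a)]])@(S.mean(0)-[x,y]); print("shim in fix",r)
E
python3 fit2.py
```

```text
[ 0.57617795 -0.25789734 -0.2700283 ] [[-1.3, -0.7], [0.3, -0.5], [0.0, -0.4], [1.0, -0.3], [0.0, 0.9], [-0.1, 1.0], [0.0, 0.8], [0.1, 0.5]]
[[ 0.61110143 -0.1145806 ]
 [ 0.61823103 -0.11650018]
 [ 0.58195512 -0.21930056]
 [ 0.58940952 -0.22131051]] mid [ 0.60017427 -0.16792296]
yaw -0.26990517087834437 0.10870051501502034
shim in fix [-0.00087467  0.09311524]
```

```bash
python3 - <<'E'
from h import *
go([.6002,-.1679,.171],-.27)
E
```

```text
t 3.22 pos [ 0.5979 -0.1717  0.2993] row [-0.     0.     0.006] [ 0.43  0.13 12.83]
```

apply_moves:
  rows: "0 0 0.006 0.4 0.1 9 -1;0 0 0.006 0.4 0.1 9 -1;0 0 0.006 0.4 0.1 9 -1;0 0 0.006 0.4 0.1 9 -1;0 0 0.006 0.4 0.1 9 -1"

```text
time_s: 3.63
ee_pos: [0.6005, -0.1681, 0.2104]
orientation: [0.0, 0.796, 0.605, 0.0]
wrist_force: [0.5, 0.4, 0.7]
width: 0.998
```

```bash
python3 - <<'E'
from h import *
go([.6002,-.1679,.171],-.27)
c=snap(["wrist"],"c")
E
```

```text
t 3.63 pos [ 0.6005 -0.1681  0.2104] row [ 0.001  0.    -0.   ] [ 0.01 -0.04  3.94]
```

View pics/c_wrist.png

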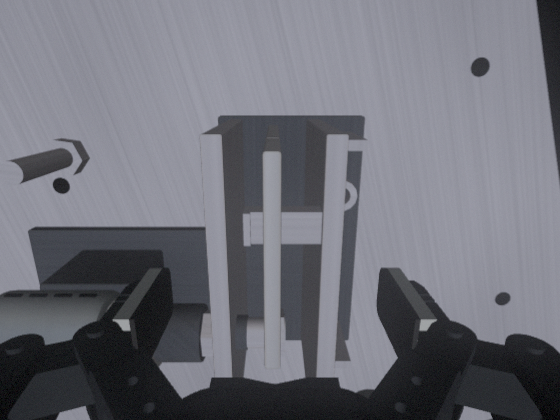

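The shim (col ~272, rows 150–368) lies midway between the open fingers (inner faces ~col 150 and 397). Descend.

apply_moves:
  rows: "0 0 0 0 0 2 -1;0 0 0 0 0 3.9 -1;0 0 0 0 0 3.9 -1;0 0 0 0 0 3.9 -1;0 0 0 0 0 3.9 0;0 0 0 0 0 3.9 1;0 0 0 0 0 3.9 1;0 0 0 0 0 3.9 1;0 0 0 0 0 3.9 1;0 0 0 0 0 3.9 1"

```text
time_s: 4.52
ee_pos: [0.6007, -0.1671, 0.1706]
orientation: [0.0, 0.796, 0.606, 0.0]
wrist_force: [-0.0, 0.9, 0.4]
width: 0.144
```

apply_moves:
  rows: "0 0 0 0 0 0 1;0 0 0 0 0 0 1;0 0 0 0 0 0 1;0 0 0 0 0 0 1;0 0 0 0 0 0 1;0 0 0 0 0 0 1"

```text
time_s: 5.02
ee_pos: [0.6003, -0.167, 0.1706]
orientation: [-0.0, 0.796, 0.606, -0.0]
wrist_force: [-3.1, 0.7, 4.8]
width: 0.086
```

```bash
python3 - <<'E'
from h import *
go([.6002,-.1679,.171],-.27); print(bot.get_obs()["wrist_force"])
c=snap(["wrist","side"],"d")
E
```

```text
t 5.02 pos [ 0.6003 -0.167   0.1706] row [-0.001  0.     0.001] [-0.09  0.01 -0.04]
[-3.09654146  0.65623002  4.80792975]
```

View pics/d_wrist.png

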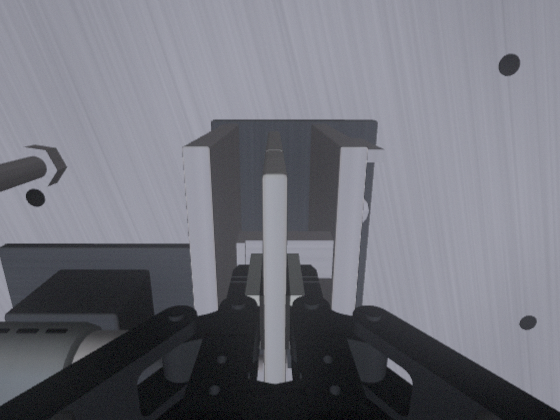

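View pics/d_side.png

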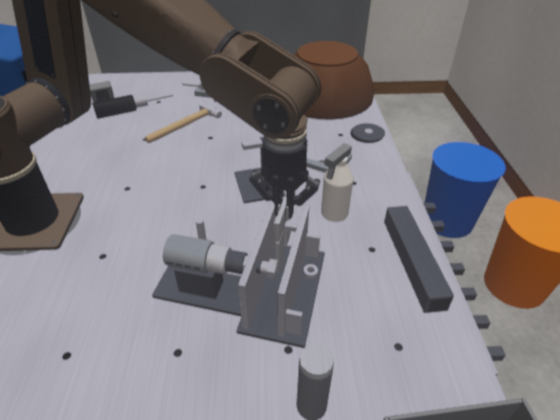

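apply_moves:
  rows: "0 0 0 0 0 -1 1;0 0 0 0 0 -3 1;0 0 0 0 0 -6 1;0 0 0 0 0 -9 1;0 0 0 0 0 -12 1;0 0 0 0 0 -15 1;0 0 0 0 0 -17 1;0 0 0 0 0 -17 1;0 0 0 0 0 -17 1"

```text
time_s: 5.87
ee_pos: [0.6009, -0.1672, 0.3403]
orientation: [0.001, 0.796, 0.606, 0.001]
wrist_force: [-0.8, 0.1, -6.1]
width: 0.09
```

```bash
python3 - <<'E'
from h import *
go([.5384,.1143,.34],.235); print(bot.get_obs()["wrist_force"])
c=snap(["scene","side"],"e")
for n in c: print([(np.round(r["box"]).tolist(),round(r["confidence"],2)) for r in bot.spot_in(n,"shim")][:2])
E
```

```text
t 5.87 pos [ 0.6009 -0.1672  0.3403] row [ 0.002  0.001 -0.504] [ 25.47 -13.51  -0.  ]
[-0.77939104  0.06564872 -6.06781882]
[([226.0, 105.0, 270.0, 178.0], 0.65), ([346.0, 224.0, 409.0, 318.0], 0.63)]
[([273.0, 120.0, 292.0, 212.0], 0.86)]
```

View pics/e_scene.png

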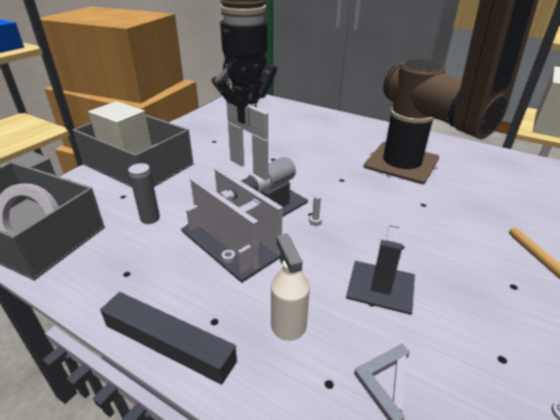

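View pics/e_side.png

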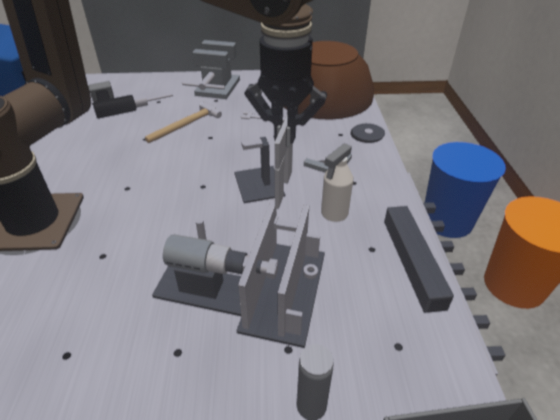

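apply_moves:
  rows: "0 0 -0.1 3 -1.5 0 1;0 0 -0.504 25.5 -13.5 0 1;0 0 -0.504 25.5 -13.5 0 1;0 0 -0.504 25.5 -13.5 0 1;0 0 -0.504 25.5 -13.5 0 1;0 0 -0.504 25.5 -13.5 0 1;0 0 -0.504 25.5 -13.5 0 1;0 0 -0.504 25.5 -13.5 0 1;0 0 -0.504 25.5 -13.5 0 1;0 0 -0.504 25.5 -13.5 0 1"

```text
time_s: 6.9
ee_pos: [0.5378, 0.1147, 0.3389]
orientation: [-0.0, 0.619, 0.786, -0.001]
wrist_force: [0.7, -0.6, -3.6]
width: 0.085
```

```bash
python3 - <<'E'
from h import *
go([.5384,.1143,.34],.235); print(bot.get_obs()["wrist_force"])
c=snap(["wrist","side"],"f")
a=cv2.imread('pics/f_side.png')[60:230,200:360]; cv2.imwrite('pics/f_side_z.png',cv2.resize(a,None,fx=3.5,fy=3.5,interpolation=cv2.INTER_CUBIC))
E
```

```text
t 6.9 pos [0.5378 0.1147 0.3389] row [-0.002  0.     0.001] [-0.06  0.05 -0.11]
[ 0.73200421 -0.64470548 -3.64789031]
```

View pics/f_wrist.png

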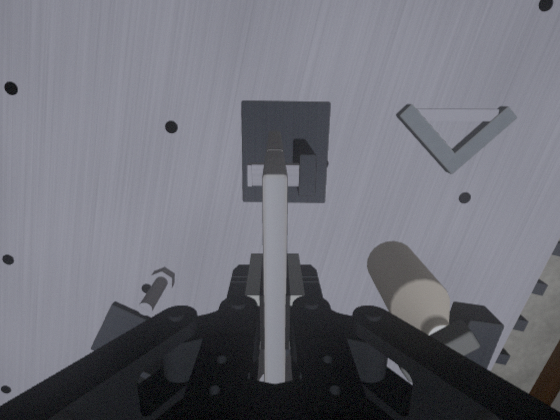

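View pics/f_side_z.png

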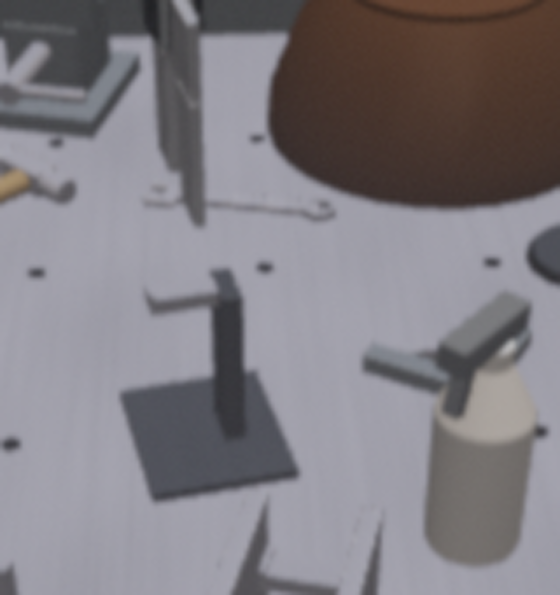

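```bash
python3 - <<'E'
import cv2
a=cv2.imread('pics/f_wrist.png')[90:215,230:345]; cv2.imwrite('pics/f_z.png',cv2.resize(a,None,fx=4.6,fy=4.6,interpolation=cv2.INTER_CUBIC))
E
```

```text
(no output)
```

View pics/f_z.png

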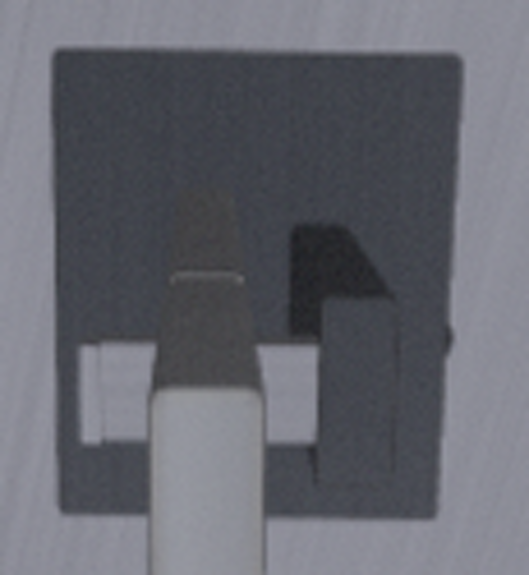

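```bash
python3 - <<'E'
from h import *
c=bot.read_camera("wrist")
f=lambda u,v,z=.136: onz(c,u/4.6+230-.4,v/4.6+90-.4,z)
a=f(102,343);b=f(102,443);d=f(318,343);e=f(318,443)
for q in(a,b,d,e):print(np.round(q,4))
m=(a+b+d+e)/4; print("peg",m, "len",np.linalg.norm(d-a),"w",np.linalg.norm(a-b)); v=(d+e-a-b);print("yaw",np.arctan2(v[1],v[0]))
base=np.array([f(u,w,.01) for u,w in((53,50),(463,55),(437,518),(60,514))]);print(np.round(base,4)); 
for i,j in((0,1),(3,2),(3,0),(2,1)): w=base[j]-base[i];print(np.arctan2(w[1],w[0]),np.linalg.norm(w))
go([m[0],m[1],.34],.235)
E
```

```text
[0.5157 0.1238 0.136 ]
[0.5201 0.1035 0.136 ]
[0.558  0.1339 0.136 ]
[0.5633 0.1138 0.136 ]
peg [0.53928149 0.11872405 0.136     ] len 0.04354826936025959 w 0.020774204525565672
yaw 0.23443615396123194
[[0.4838 0.1725 0.01  ]
 [0.5901 0.1966 0.01  ]
 [0.6186 0.0711 0.01  ]
 [0.5122 0.0469 0.01  ]]
0.2227201158815901 0.10900030902565358
0.22336089660693537 0.10912356336171732
1.7929312040194396 0.12874255024785453
1.7938886028443575 0.1286726128399031
t 7.05 pos [0.5385 0.1133 0.3395] row [-0.001  0.    -0.002] [ 0.51  0.21 -0.05]
```

apply_moves:
  rows: "0 0 0.01 0.5 0.2 0 1;0 0 0.01 0.5 0.2 0 1;0 0 0.01 0.5 0.2 2 1;0 0 0.01 0.5 0.2 2 1"

```text
time_s: 7.38
ee_pos: [0.5378, 0.1194, 0.3169]
orientation: [-0.002, 0.624, 0.782, -0.002]
wrist_force: [-1.0, 0.2, -4.9]
width: 0.089
```

```bash
python3 - <<'E'
from h import *
go([.5393,.1187,.255],.228); print(bot.get_obs()["wrist_force"])
E
```

```text
t 7.38 pos [0.5378 0.1194 0.3169] row [-0.006 -0.001 -0.004] [-0.11  0.16  6.19]
[-1.0261775   0.2298952  -4.87889848]
```

apply_moves:
  rows: "0 0 0 -0.1 0.1 3 1;0 0 0 -0.1 0.1 6 1;0 0 0 -0.1 0.1 6 1;0 0 0 -0.1 0.1 6 1"

```text
time_s: 7.72
ee_pos: [0.539, 0.1189, 0.2585]
orientation: [-0.002, 0.623, 0.782, -0.002]
wrist_force: [-0.6, 0.0, -2.7]
width: 0.085
```

```bash
python3 - <<'E'
from h import *
go([.5393,.1187,.19],.228); print(bot.get_obs()["wrist_force"])
c=snap(["wrist","scene","side"],"g")
a=cv2.imread('pics/g_side.png')[60:230,200:360]; b=cv2.imread('pics/g_scene.png')[150:320,320:450]
cv2.imwrite('pics/g_z.png',cv2.resize(np.hstack([a,b]),None,fx=2.7,fy=2.7,interpolation=cv2.INTER_CUBIC))
E
```

```text
t 7.72 pos [0.539  0.1189 0.2585] row [-0.005 -0.001 -0.004] [-0.04  0.07  6.85]
[-0.64310722  0.00278118 -2.6768874 ]
```

View pics/g_z.png

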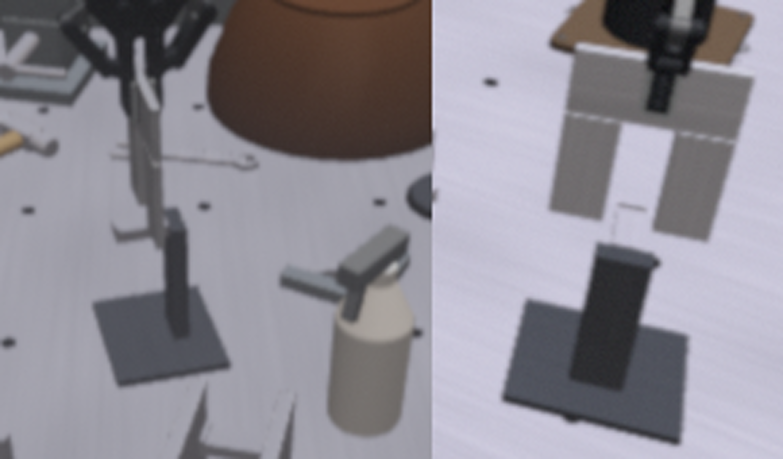

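View pics/g_wrist.png

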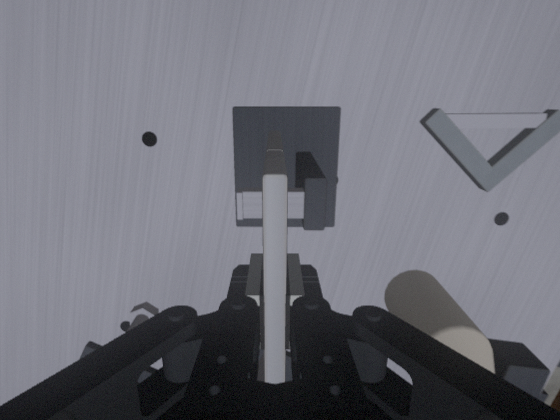

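apply_moves:
  rows: "0 0 0 0 0.1 2 1;0 0 0 0 0.1 4 1;0 0 0 0 0.1 6 1;0 0 0 0 0.1 6.8 1;0 0 0 0 0.1 6.8 1;0 0 0 0 0.1 6.8 1"

```text
time_s: 8.37
ee_pos: [0.542, 0.1195, 0.1938]
orientation: [0.001, 0.623, 0.782, 0.001]
wrist_force: [1.1, -0.4, -3.5]
width: 0.085
```

```bash
python3 - <<'E'
from h import *
go([.5393,.1187,.171],.228); print(bot.get_obs()["wrist_force"])
c=snap(["scene","side"],"i")
a=cv2.imread('pics/i_side.png')[60:230,200:360]; b=cv2.imread('pics/i_scene.png')[150:320,320:450]
cv2.imwrite('pics/i_z.png',cv2.resize(np.hstack([a,b]),None,fx=2.7,fy=2.7,interpolation=cv2.INTER_CUBIC))
E
```

```text
t 8.37 pos [0.542  0.1195 0.1938] row [ 0.002  0.    -0.003] [-0.02 -0.28  2.28]
[ 1.10885489 -0.36940799 -3.45133345]
```

View pics/i_z.png

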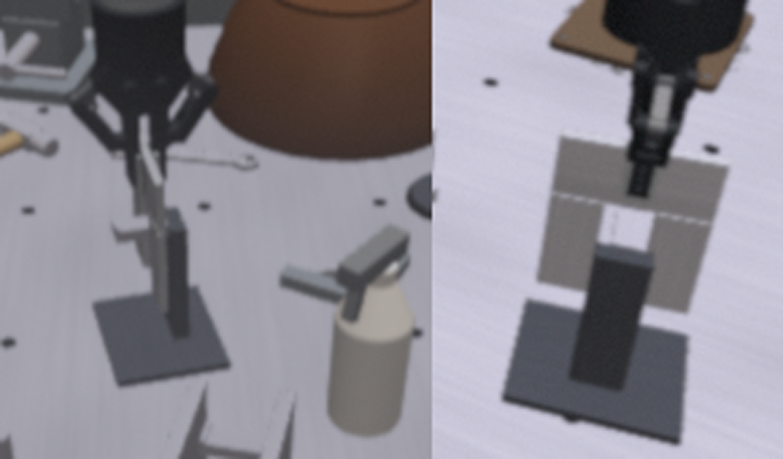

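apply_moves:
  rows: "0 0 0 0 -0.3 0.5 1;0 0 0 0 -0.3 1 1;0 0 0 0 -0.3 1.5 1;0 0 0 0 -0.3 2 1;0 0 0 0 -0.3 2.2 1;0 0 0 0 -0.3 2.3 1;0 0 0 0 -0.3 2.3 1"

```text
time_s: 9.05
ee_pos: [0.5381, 0.1188, 0.1705]
orientation: [-0.0, 0.623, 0.782, -0.001]
wrist_force: [-4.1, 0.2, 4.9]
width: 0.085
```

```bash
python3 - <<'E'
from h import *
go([.5393,.1187,.17],.228); print(bot.get_obs()["wrist_force"])
c=snap(["scene","side","wrist"],"j")
a=cv2.imread('pics/j_side.png')[60:230,200:360]; b=cv2.imread('pics/j_scene.png')[150:320,320:450]
cv2.imwrite('pics/j_z.png',cv2.resize(np.hstack([a,b]),None,fx=2.7,fy=2.7,interpolation=cv2.INTER_CUBIC))
E
```

```text
t 9.05 pos [0.5381 0.1188 0.1705] row [-0.001 -0.    -0.003] [-0.04  0.11  0.05]
[-4.1418893   0.17360882  4.94035745]
```

View pics/j_z.png

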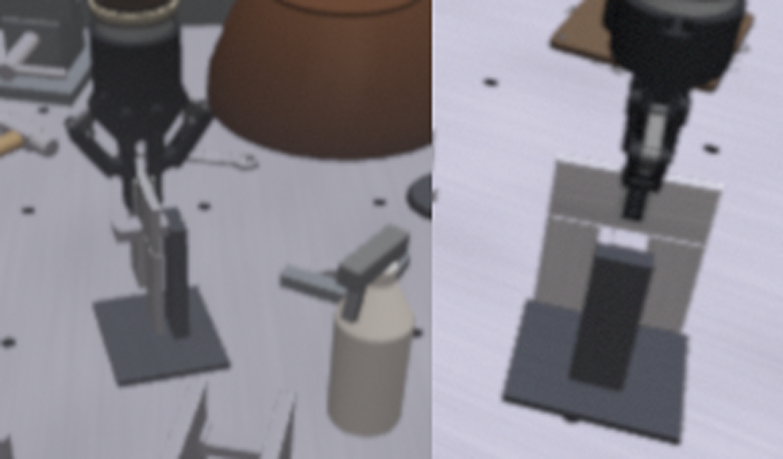

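View pics/j_wrist.png

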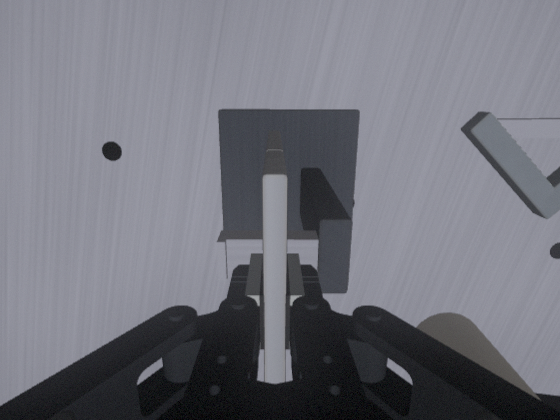

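apply_moves:
  rows: "0 0 0 0 0 0 0.7;0 0 0 0 0 0 0.6;0 0 0 0 0 0 0.5;0 0 0 0 0 0 0.2;0 0 0 0 0 0 -0.2;0 0 0 0 0 0 -0.6;0 0 0 0 0 0 -1;0 0 0 0 0 0 -1"

```text
time_s: 9.87
ee_pos: [0.5382, 0.1188, 0.1693]
orientation: [0.0, 0.623, 0.782, 0.0]
wrist_force: [0.9, -1.0, -0.1]
width: 0.941
```

```bash
python3 - <<'E'
from h import *
go([.5393,.1187,.17],.228); print(bot.get_obs()["wrist_force"])
c=snap(["scene","side","wrist"],"k")
a=cv2.imread('pics/k_side.png')[60:230,200:360]; b=cv2.imread('pics/k_scene.png')[150:320,320:450]
cv2.imwrite('pics/k_z.png',cv2.resize(np.hstack([a,b]),None,fx=2.7,fy=2.7,interpolation=cv2.INTER_CUBIC))
E
```

```text
t 9.87 pos [0.5382 0.1188 0.1693] row [ 0.     0.    -0.003] [-0.04  0.1  -0.07]
[ 0.85583815 -1.04982415 -0.08165121]
```

View pics/k_z.png

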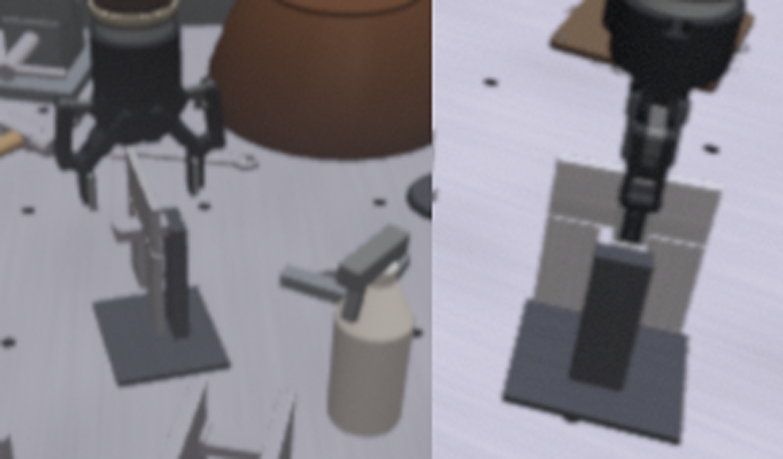

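View pics/k_wrist.png

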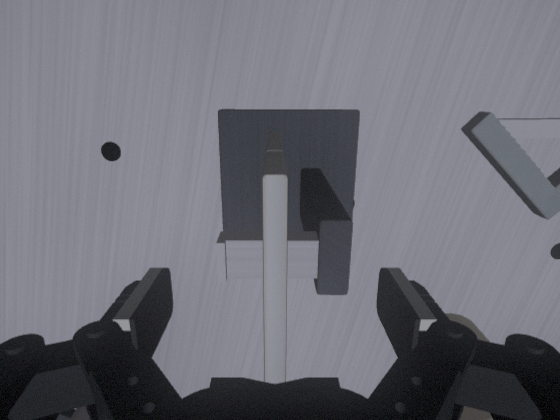

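apply_moves:
  rows: "0 0 0 0 0 0 -1;0 0 0 0 0 0 -1;0 0 0 0 0 -1 -1;0 0 0 0 0 -3 -1;0 0 0 0 0 -6 -1;0 0 0 0 0 -10 -1;0 0 0 0 0 -14 -1;0 0 0 0 0 -16 -1;0 0 0 0 0 -16 -1;0 0 0 0 0 -16 -1"

```text
time_s: 10.85
ee_pos: [0.5388, 0.1189, 0.332]
orientation: [0.002, 0.623, 0.782, 0.002]
wrist_force: [0.3, 0.5, -0.4]
width: 0.994
```

```bash
python3 - <<'E'
from h import *
o=bot.get_obs(); print(o["joint_pos"])
go([.5762,-.2579,.28],-1.841)
c=snap(["scene","side","wrist"],"l")
a=cv2.imread('pics/l_side.png')[60:230,200:360]; b=cv2.imread('pics/l_scene.png')[150:320,320:450]
cv2.imwrite('pics/l_z.png',cv2.resize(np.hstack([a,b]),None,fx=2.7,fy=2.7,interpolation=cv2.INTER_CUBIC))
E
```

```text
[ 3.32485645e-02 -4.06447624e-02  1.79293777e+00 -5.56574597e-06
  1.38458743e+00 -1.91846864e-01]
t 10.85 pos [0.5388 0.1189 0.332 ] row [ 0.004 -0.004  2.066] [-37.56  -4.79   5.22]
```

View pics/l_z.png

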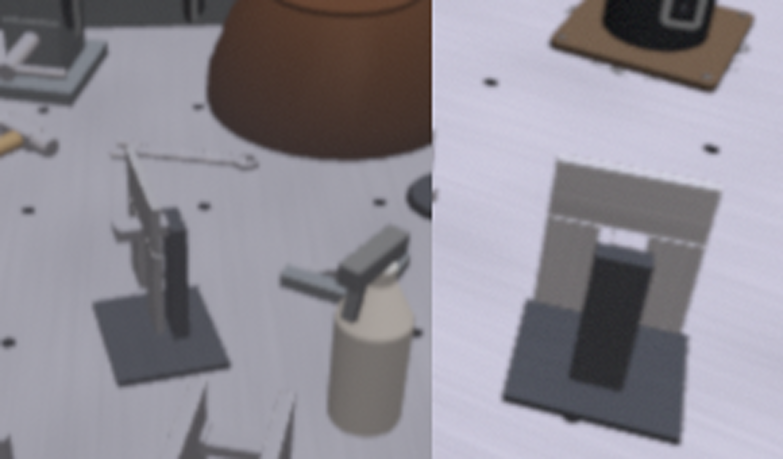

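View pics/l_wrist.png

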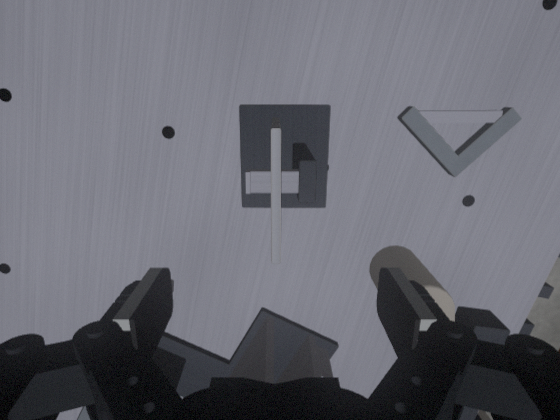

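apply_moves:
  rows: "0 0 1.2 -20 -2.5 0 -1;0 0 1.2 -20 -2.5 0 -1;0 0 1.2 -20 -2.5 0 -1;0 0 1.2 -20 -2.5 0 -1;0 0 1.2 -20 -2.5 0 -1;0 0 1.2 -20 -2.5 0 -1;0 0 1.2 -20 -2.5 0 -1;0 0 1.2 -20 -2.5 0 -1;0 0 1.2 -20 -2.5 0 -1;0 0 1.2 -20 -2.5 0 -1"

```text
time_s: 11.83
ee_pos: [0.5577, -0.0818, 0.3267]
orientation: [-0.001, 0.957, 0.291, -0.002]
wrist_force: [0.2, 0.2, 0.3]
width: 0.999
```

```bash
python3 - <<'E'
from h import *
go([.5762,-.2579,.28],-1.841)
E
```

```text
t 11.83 pos [ 0.5577 -0.0818  0.3267] row [-0.002  0.004  0.86 ] [-8.24 15.69  4.64]
```

apply_moves:
  rows: "0 0 0.86 -8.2 15.7 4.6 -1;0 0 0.86 -8.2 15.7 4.6 -1;0 0 0.86 -8.2 15.7 4.6 -1;0 0 0.86 -8.2 15.7 4.6 -1;0 0 0.86 -8.2 15.7 4.6 -1;0 0 0.86 -8.2 15.7 4.6 -1;0 0 0.86 -8.2 15.7 4.6 -1;0 0 0.86 -8.2 15.7 4.6 -1;0 0 0.86 -8.2 15.7 4.6 -1"

```text
time_s: 12.58
ee_pos: [0.5781, -0.2575, 0.2813]
orientation: [-0.001, 0.991, -0.13, -0.002]
wrist_force: [0.2, -0.7, 0.1]
width: 0.999
```

```bash
python3 - <<'E'
from h import *
go([.5762,-.2579,.28],-1.841)
c=snap(["wrist"],"m")["wrist"]
for p in ((0,0,.106),(-.040,-.075,.14),(.040,.15,.14),(.028,-.075,.14),(.007,0,.123)):
    a=-.27; print(p,np.round(proj(c,[.5762+np.cos(a)*p[0]-np.sin(a)*p[1],-.2579+np.sin(a)*p[0]+np.cos(a)*p[1],p[2]])))
E
```

```text
t 12.58 pos [ 0.5781 -0.2575  0.2813] row [-0.001  0.003  0.009] [-0.17  0.09  0.13]
(0, 0, 0.106) [277. 189.]
(-0.04, -0.075, 0.14) [369. 249.]
(0.04, 0.15, 0.14) [ 75. 147.]
(0.028, -0.075, 0.14) [378. 166.]
(0.007, 0, 0.123) [277. 187.]
```

View pics/m_wrist.png

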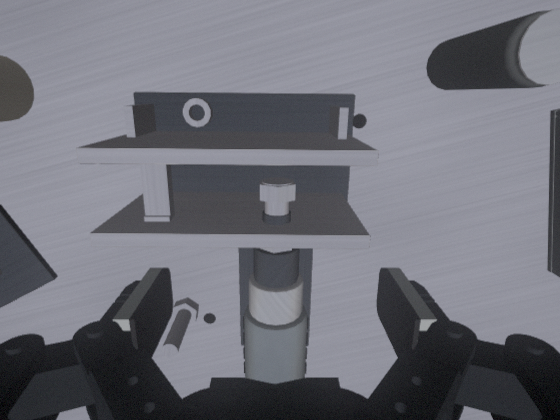

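apply_moves:
  rows: "0 0 0.009 -0.2 0.1 0 -1;0 0 0.009 -0.2 0.1 3 -1;0 0 0.009 -0.2 0.1 6 -1;0 0 0.009 -0.2 0.1 9 -1;0 0 0.009 -0.2 0.1 10 -1;0 0 0.009 -0.2 0.1 10 -1;0 0 0.009 -0.2 0.1 10 -1"

```text
time_s: 13.22
ee_pos: [0.5767, -0.258, 0.1838]
orientation: [0.0, 0.991, -0.136, -0.0]
wrist_force: [0.1, 0.5, 0.3]
width: 1.001
```

```bash
python3 - <<'E'
from h import *
go([.5762,-.2579,.109],-1.841)
c=snap(["wrist","side"],"n")
E
```

```text
t 13.22 pos [ 0.5767 -0.258   0.1838] row [ 0.     0.    -0.002] [-0.05 -0.    7.48]
```

View pics/n_wrist.png

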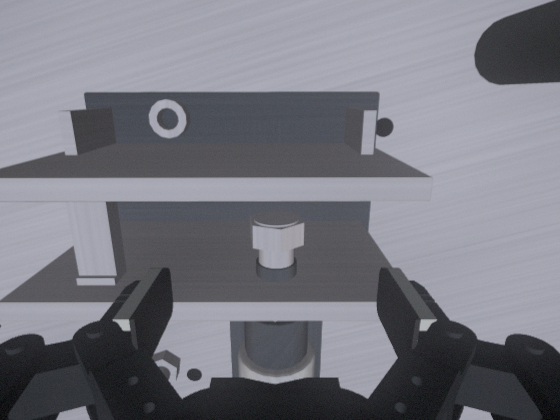

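View pics/n_side.png

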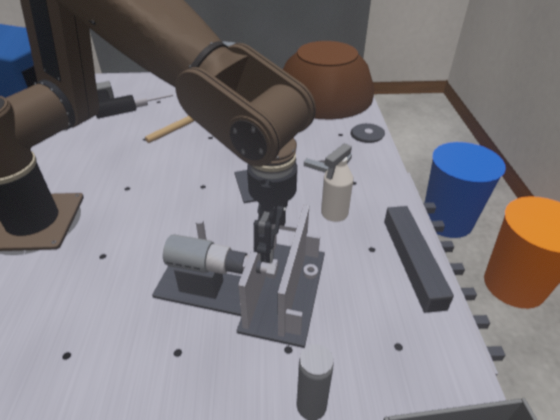

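apply_moves:
  rows: "0 0 0 0 0 2 -1;0 0 0 0 0 4 -1;0 0 0 0 0 6 -1;0 0 0 0 0 7 -1;0 0 0 0 0 7.5 -1;0 0 0 0 0 7.5 -1;0 0 0 0 0 7.5 -1"

```text
time_s: 13.9
ee_pos: [0.5773, -0.2587, 0.1098]
orientation: [0.001, 0.991, -0.136, 0.001]
wrist_force: [-0.3, -0.0, 0.2]
width: 0.996
```

```bash
python3 - <<'E'
from h import *
go([.5762,-.2579,.109],-1.841);print(bot.get_obs()["wrist_force"])
c=snap(["wrist"],"o")
E
```

```text
t 13.9 pos [ 0.5773 -0.2587  0.1098] row [ 0.001 -0.002 -0.003] [-0.13 -0.04  0.08]
[-0.31432645 -0.00050646  0.22505558]
```

View pics/o_wrist.png

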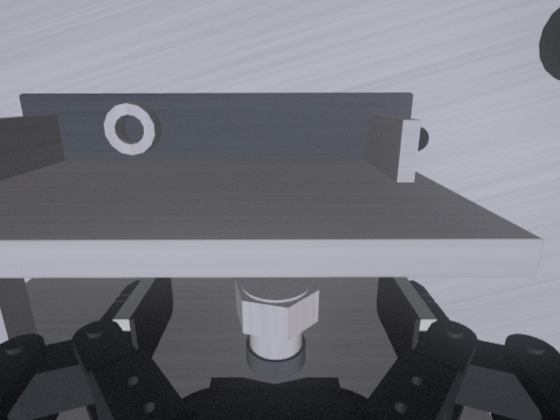

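apply_moves:
  rows: "0 0 0 -0.1 0 0.1 -0.5;0 0 0 -0.1 0 0.1 0.3;0 0 0 -0.1 0 0.1 1;0 0 0 -0.1 0 0.1 1;0 0 0 -0.1 0 0.1 1;0 0 0 -0.1 0 0.1 1;0 0 0 -0.1 0 0.1 1;0 0 0 -0.1 0 0.1 1;0 0 0 -0.1 0 0.1 1;0 0 0 -0.1 0 0.1 1"

```text
time_s: 14.78
ee_pos: [0.5755, -0.2585, 0.108]
orientation: [0.001, 0.991, -0.136, 0.0]
wrist_force: [-3.8, -2.6, 4.5]
width: 0.367
```

```bash
python3 - <<'E'
from h import *
go([.5762,-.2579,.109],-1.841);print(bot.get_obs()["wrist_force"],bot.get_obs()["width"]*85)
c=snap(["wrist"],"p")
E
```

```text
t 14.78 pos [ 0.5755 -0.2585  0.108 ] row [ 0.001 -0.    -0.003] [ 0.05 -0.08 -0.1 ]
[-3.80756245 -2.57634062  4.51420244] 31.16758590813149
```

apply_moves:
  rows: "0 0 0 0 0 0 1;0 0 0 0 0 0 1;0 0 0 0 0 0 1;0 0 0 0 0 0 1;0 0 0 0 0 0 1;0 0 0 0 0 0 1;0 0 0 0 0 0 1;0 0 0 0 0 0 1;0 0 0 0 0 0 1;0 0 0 0 0 0 1"

```text
time_s: 15.67
ee_pos: [0.5755, -0.2586, 0.108]
orientation: [0.001, 0.991, -0.136, 0.0]
wrist_force: [-3.3, -2.6, 5.6]
width: 0.363
```

```bash
python3 - <<'E'
from h import *
go([.5762,-.2579,.109],-1.841);o=bot.get_obs();print(o["wrist_force"],o["torque"],o["width"]*85)
c=snap(["wrist","scene"],"q")
E
```

```text
t 15.67 pos [ 0.5755 -0.2586  0.108 ] row [ 0.001 -0.    -0.003] [ 0.05 -0.08 -0.1 ]
[-3.27107186 -2.55136995  5.59495453] [-0.35684698  0.55922354 -0.03844756] 30.81526853095021
```

View pics/q_wrist.png

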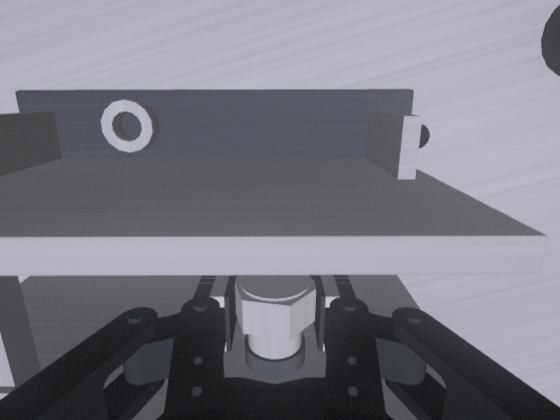

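View pics/q_scene.png

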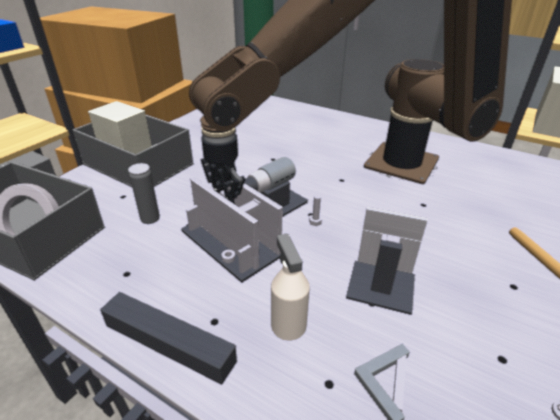

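apply_moves:
  rows: "0 0 0 0 0 0 1;0 0 0 0 0 0 1;0 0 0 0 0 0 1;0 0 0 0 0 0 1;0 0 0 0 0 0 1;0 0 0 0 0 0 1;0 0 0 0 0 0 1;0 0 0 0 0 0 1;0 0 0 0 0 0 1;0 0 0 0 0 0 1"

```text
time_s: 16.6
ee_pos: [0.5755, -0.2586, 0.108]
orientation: [0.001, 0.991, -0.136, 0.0]
wrist_force: [-3.6, -1.8, 5.3]
width: 0.364
```

apply_moves:
  rows: "0 0 0 0 0 0 1;0 0 0 0 0 0 1;0 0 0 0 0 0 1;0 0 0 0 0 0 1;0 0 0 0 0 0 1;0 0 0 0 0 0 1;0 0 0 0 0 0 1;0 0 0 0 0 0 1;0 0 0 0 0 0 1;0 0 0 0 0 0 1"

```text
time_s: 17.43
ee_pos: [0.5755, -0.2586, 0.1081]
orientation: [0.001, 0.991, -0.136, 0.0]
wrist_force: [-3.6, -3.2, 4.7]
width: 0.367
```

```bash
python3 - <<'E'
from h import *
o=bot.get_obs();print(o["time_s"],o["ee_pos"],o["wrist_force"],o["width"]*85)
c=snap(["wrist","side"],"r")
P=[cv2.imread(f'pics/{t}_wrist.png')[265:365,215:340] for t in "pqr"]
cv2.imwrite('pics/r_z.png',cv2.resize(np.hstack(P),None,fx=2.1,fy=2.1,interpolation=cv2.INTER_CUBIC))
f=lambda a,b:np.abs(a.astype(int)-b).mean()
print(f(P[0],P[1]),f(P[1],P[2]))
a=cv2.imread('pics/r_side.png')[60:360,150:350];cv2.imwrite('pics/r_side_z.png',cv2.resize(a,None,fx=2,fy=2))
E
```

```text
17.4333 [ 0.57551666 -0.25859949  0.10806088] [-3.62309033 -3.23378017  4.6826987 ] 31.192843090017885
1.6165066666666668 1.6171733333333334
```

View pics/r_z.png

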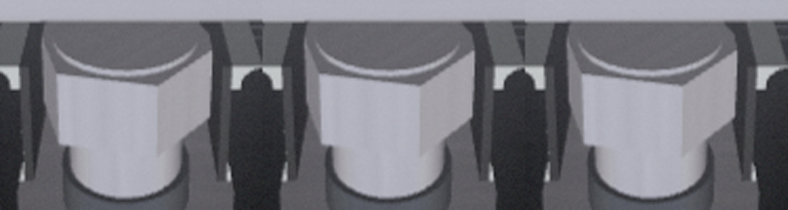

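View pics/r_side_z.png

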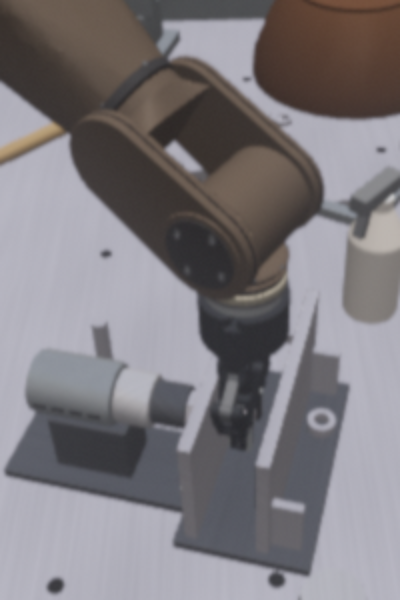

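```bash
python3 - <<'E'
from cell import bot
print(bot.finish_job()); o=bot.get_obs(); print(o["time_s"],o["width"],o["wrist_force"])
E
```

```text
the job is handed in; nothing more can be done
None
the job is handed in; nothing more can be done
```

I lifted the shim off the fixture peg, hung it on the stand's peg and let go. I then gripped the bolt head from above in the gap and handed the job in at about 17.4 s, still gripping.

- **Shim:** the pictures after release show it hanging upright on the stand's peg with the gripper clear of it, and it still hung there in the scene picture after the bolt was gripped.
- **Bolt:** three wrist pictures over about 2.6 s of holding show the head in the same attitude. Unheld, it would have turned about 0.4 rad. The opening read about 31 mm on the 30 mm head, and the TCP was within a few millimetres of where I measured the head.
- **Forces:** the wrist force stayed below about 10 N in every reading I took.
- **Bystanders:** all four stand where they were, judged by eye in the pictures; I did not measure them.
- **Not fully settled:** the first fits of the stand from the scene and side cameras disagreed by 4–8 mm. I used the closer wrist-camera fit instead, which matched the known peg and base sizes to about 1 mm. The bolt's speed and the grip force cannot be read directly, so I judged them from the pictures and the opening.

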